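Snap the ring spanner back on its tool post

TASK

Put the ring spanner away on the tool post: pick it up by its grip, push its ring against the sprung gate of the snap hook until it passes inside and the gate snaps shut, and leave the spanner hanging from the hook, still. How far the hook stands out from the post is not known exactly, so feel your way and do not force it: a light push opens the gate. Leave the double open-ended spanner and the other things on the table where they are.

Things in the scene. Friction and masses are not known exactly. Their poses are not given: they have to be found in the camera images.
- ring_spanner: Steel spanner to be put away, 172 mm long, lying flat: one end a closed ring, the other an open jaw, in the middle a black ribbed grip 70 long, 18 wide, 14 mm thick (110 to 180 g, balanced at the grip). Origin: centre of the grip's underside. +x points to the ring end, z up through its thickness. The steel ends' mid-plane lies 7 mm above the underside.
- spanner_ring (a point): Centre of the spanner's ring, 70 mm along +x from the grip's centre and 7 mm above its underside: hole 20 mm, outside 32 mm, so the rim is 6 mm wide, and 6 mm thick; the hole's axis is the spanner's z.
- post: Tool post, fixed: plywood base board 150 x 130 x 20 mm, 44 mm square upright to 310 mm high. Origin: centre of the base's underside, under the upright's axis. From its front face (-x) a steel snap hook stands out on a threaded stud 256 mm up, in the plane y = 0: 7 mm round steel, down from the stud, round a bowl and up to a tip in front, with a top arm over the mouth. It does not give way.
- hook_mouth (a point): Middle of the hook's mouth, at the tip's inner face, 249 mm up (frame as post), for the stud's MIDDLE setting. The real hook stands up to 20 mm further out (-x) or in (+x), which is not measured; so for all hook points. Mouth: from the tip's end (240 mm) to the top arm (262 mm), facing -x, closed by the gate. The tip's front face is 7 mm further out.
- hook_back (a point): Inner face of the hook's back bar at mouth height (249 mm), 27 mm behind hook_mouth, middle setting (+-20 mm along x). A rim pushed in level swings the gate in until it meets this bar. From there the ring must come back 9 to 18 mm before it is lowered, so that the tip passes up through its hole.
- hook_bowl (a point): Lowest point of the bowl's inside, where the ring hangs, 220 mm up and 8.5 mm behind hook_mouth, middle setting (+-20 mm along x). The bowl is about 18 mm wide along x and open upward to the mouth; a rim lowered 20 to 26 mm from mouth height rests in it and the gate shuts above.
- gate (a joint): Angle of the snap hook's gate, a 4 mm steel bar 24 mm long hinged under the top arm, hanging just inside the tip: 0 shut, up to 1.25 rad as its lower end swings inward and up (inward only). The ring swings it with about 2 to 4 N, less once the gate has lifted over the rim; a firmer resistance is the back bar (or the tip or top arm, if the rim is too low or high).
- open_spanner: Bystander: spanner with the same black grip and an open jaw at both ends, no ring, 170 mm long. Origin: centre of the grip's underside.
- wax_tin: Bystander: round green wax tin, 72 mm across, 34 mm high. Origin: centre of its underside.
- sanding_block: Bystander: cork sanding block, 64 x 112 x 32 mm. Origin: centre of its underside.
- offcut: Bystander: flat wooden offcut, 50 x 90 x 20 mm. Origin: centre of its underside.

How it is judged:
By the outcome, as a careful person would: the job done as asked, in the order asked, and still so for the second after the job is handed in, with the robot touching nothing.
It also fails if it takes over 69 s, if anything falls off the work surface, if the arm or the gripper's body presses on something with over 40 N, if the wrist force passes 120 N, or if a joint passes its speed limit or range.

ROBOT

A 7-joint arm with a two-finger parallel gripper is mounted at the origin on the work surface; the furniture and walls round the work are solid. World frame = base frame: x ahead of the robot, y to its left, z up, the work surface at z = 0. Lengths are in m, angles in rad, forces in N, time in s.
With the tool pointing down it reaches from about 0.425 to 1.025 m from the base axis. Payload 3.6 kg.
Tool frame: the origin (TCP) lies at the centre of the arm's flange, where the gripper is bolted on; the fingertips stand 173 mm ahead of it and the grasp point (between the pads) lies 155 mm ahead of it (bot.tip_extent is the distance from the TCP to the fingertips, in m); z points along the fingers, y is the line along which they close (so a half turn about z gives the same grasp; the last joint's range is limited). The gripper opens to 85 mm and grips with 20 to 120 N. Pads are 22 mm wide; open, the fingers measure 114 mm over their backs; the gripper's body (76 mm by 85 mm) begins 54 mm behind the grasp point. The pads swing forward as they close: fully open they stand 13 mm farther back than shut.
Start: joints at [1.085, 0.591, 0.048, 1.609, -0.033, 0.943, -0.034], TCP at [0.278, -0.67, 0.405] pointing down, gripper open.
Joint ranges: [-2.69, 2.69], [-0.47, 2.24], [-1.27, 1.36], [0.19, 2.51], [-1.53, 4.68], [0.08, 2.07], [-3.09, 3.09]. Speed limits (rad/s): [2.57, 2.57, 3.14, 3.14, 3.14, 3.14, 3.14].

INTERFACE

Orientations are given as a rotation vector (axis times angle).
In Python, from plant import readout, imaging, bot gives the robot as it stands.
- The arm moves only by the tool apply_moves, never from a script. Its argument "increments" is a list of rows, each an object with "grip": the closure, from -1 (fully open) to 1 (shut); "slide": the shift along the tool's x, y, z in units of 50 cm (1.0 is 50 cm), a list of three; "spin": the turn about the tool's z in units of 2 rad (1.0 is 2 rad). In form: [{"grip": grip, "slide": [x, y, z], "spin": spin}, ...]. A call has 1 to 10 rows; each row is the pose to reach, as a shift and turn from the pose commanded when the call began, along the tool's axes at that moment; what a row does not reach only later rows make up. A row lasts 1/8 s, in which the tool goes at most 62.5 mm and 10.7 degrees, less where a joint would pass 70% of its speed; a pose out of reach is approached as far as the arm can. A call with a number of a shift or a turn outside -1 to 1 is refused whole. A call with a gripper value outside its range is refused whole. The fingers move at their own pace and stop on an object; the grip force is fixed at half the most. Time passes only in rows, so rows that repeat a pose let the fingers close. It gives the time, the measured TCP pose, the force, the opening and the grip force at its end, in the units of the state.
- readout.read_state(): the state, without advancing time (a new reading comes with each control period).
- imaging.camera(name): name is "scene" or "top" or "wrist"; returns a dict with "img" (384x512x3 uint8, red, green, blue), "z_map" (384x512 float32, m along the optical axis (not along the pixel's ray), 0 where there is no reading), "K" (3x3 intrinsics, pixels), "pose" (4x4, takes a point from camera to world coordinates); the wrist camera has in their place "T_tool_cam" (4x4, takes a point from camera to tool coordinates, whose origin is the TCP and whose axes are the flange's). Camera axes: x right, y up, looking along -z (the intrinsics and any distortion apply to the point x, -y, -z); pixel columns grow to the right and rows downward; lengths in m; the calibration is good to about 2 mm. A picture is of the moment at which its call begins: read the wrist's pose just before it.
- bot.finish_job(): hands the job in; it is judged then, once.
The state is a dict: "clock": time; "joint_pos": joint angles; "dq": joint speeds; "joint_efforts": joint torques, N m; "tool_pos": TCP position; "eef_rot": TCP orientation; "force": force on the tool from outside, world axes, zero at the start; "torque": the same for the moment, N m; "finger_gap": finger opening in m; "grasp_force": force on a finger pad.
Only numpy, scipy, OpenCV 4.12 (cv2) and the standard library are available. Lean on these libraries where they do the work, as an engineer would, in place of code of your own. Each camera call takes 0.05 s, during which the arm holds its last target. There are 200 camera calls.

## Working session

There is one attempt and no reset: what is moved stays moved. The work goes in short steps, Python scripts to look and compute and a tool call to move; the robot and the scene stay as the last step left them, time stands still between calls to the robot, and variables do not carry over. Pictures are saved under pics/ and viewed, at most 10 in all, crops included, and the job is handed in when it is done.

Besides the shell and the picture viewer there is one more tool, called after "Request:" as a command line: name --argument value ..., lists and objects as JSON in quotes. apply_moves: Moves the arm, as the interface text tells. Its arguments: {"type":"object","properties":{"increments":{"type":"array","items":{"type":"object","properties":{"grip":{"type":"number"},"slide":{"type":"array","items":{"type":"number"}},"spin":{"type":"number"}}}}},"required":["increments"]}

```bash
mkdir -p pics; ls
python3 - <<'E'
from plant import readout, imaging, bot
import cv2,numpy as np
s=readout.read_state(); print({k:np.round(v,3) for k,v in s.items()})
for n in ("scene","top"):
    c=imaging.camera(n); np.savez(f"{n}.npz",**c); print(n,np.round(c["K"],1).tolist(),np.round(c["pose"],3).tolist(),[k for k in c])
    cv2.imwrite(f"pics/{n}0.png",c["img"][...,::-1])
E
```

```text
pics
{'clock': np.float64(0.0), 'joint_pos': array([ 1.084,  0.592,  0.048,  1.61 , -0.033,  0.943, -0.034]), 'dq': array([ 0.003, -0.   , -0.   ,  0.   , -0.001,  0.   , -0.   ]), 'joint_efforts': array([-2.0000e-03, -5.4870e+01,  1.5460e+00, -1.9813e+01,  9.0000e-03,
        9.0000e-03,  0.0000e+00]), 'tool_pos': array([ 0.277, -0.669,  0.404]), 'eef_rot': array([-3.079e+00, -6.130e-01,  1.000e-03]), 'force': array([0.23 , 0.231, 0.356]), 'torque': array([ 0.028, -0.002,  0.014]), 'grasp_force': np.float64(0.0), 'finger_gap': np.float64(0.085)}
scene [[448.9, 0.0, 251.7], [0.0, 448.9, 197.9], [0.0, 0.0, 1.0]] [[-0.473, 0.435, -0.766, -0.497], [-0.881, -0.257, 0.398, 0.481], [-0.024, 0.863, 0.505, 0.87], [0.0, 0.0, 0.0, 1.0]] ['img', 'z_map', 'K', 'pose']
top [[432.2, 0.0, 252.4], [0.0, 432.2, 188.0], [0.0, 0.0, 1.0]] [[-0.02, 0.992, -0.122, 0.379], [-1.0, -0.022, -0.018, -0.078], [-0.021, 0.121, 0.992, 1.554], [0.0, 0.0, 0.0, 1.0]] ['img', 'z_map', 'K', 'pose']
```

View pics/scene0.png

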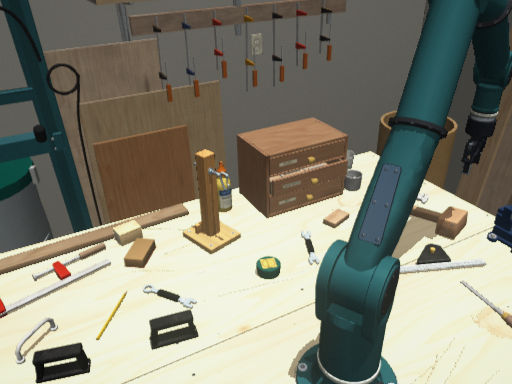

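View pics/top0.png

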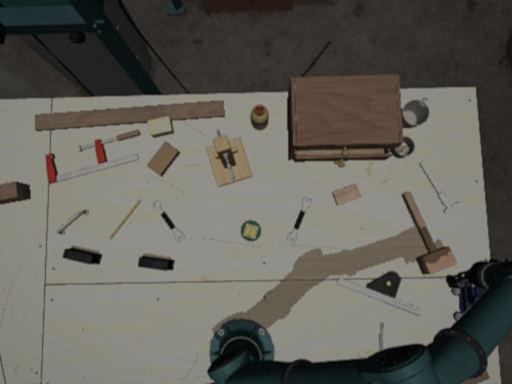

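```bash
cat > h.py <<'E'
import numpy as np,cv2
def ray(c,u,v):
    K=c["K"];d=np.array([(u-K[0,2])/K[0,0],-(v-K[1,2])/K[1,1],-1.0]);P=c["pose"]
    return P[:3,3],P[:3,:3]@d
def plane(c,u,v,z):
    o,d=ray(c,u,v);return o+d*(z-o[2])/d[2]
def pts(c):
    v,u=np.mgrid[:384,:512];K=c["K"];z=c["z_map"]
    p=np.stack([(u-K[0,2])/K[0,0]*z,-(v-K[1,2])/K[1,1]*z,-z],-1)
    return p@c["pose"][:3,:3].T+c["pose"][:3,3]
E
python3 - <<'E'
from h import *
t=np.load("top.npz");s=np.load("scene.npz")
def crop(c,u,v,w,h,k): return cv2.resize(c["img"][v:v+h,u:u+w,::-1],(w*k,h*k),interpolation=cv2.INTER_CUBIC)
a=np.hstack([crop(t,145,190,50,60,5),crop(t,280,190,50,60,5),crop(t,205,130,50,60,5)])
b=np.hstack([crop(s,140,275,60,50,5),crop(s,280,222,60,50,5)[:250],crop(s,190,145,30,50,5)])
cv2.imwrite("pics/crop.png",np.vstack([a,b]))
for n,c in(("t",t),("s",s)):
    P=pts(c);g=c["img"].astype(int);
    m=(g.max(2)<60)&(P[...,2]>0.002)&(P[...,2]<0.04)&(c["z_map"]>0)
    k,l,st,ce=cv2.connectedComponentsWithStats(m.astype(np.uint8))
    for i in range(1,k):
        if st[i,4]>25:
            q=P[l==i];
            yx=np.argwhere(l==i)[:,::-1]; d=np.linalg.svd(yx-yx.mean(0),full_matrices=False)[2][0]
            C=plane(c,*ce[i],0.014); D=plane(c,*(ce[i]+10*d),0.014)-C
            print(n,ce[i].round(1),st[i,4],C.round(4),"yaw",np.arctan2(D[1],D[0]).round(3),"z",np.median(q[:,2]).round(4))
E
```

```text
t [47.4 35.5] 146 [1.1678 0.7164 0.014 ] yaw 1.622 z 0.0177
t [129.3  62.2] 96 [1.0531 0.4024 0.014 ] yaw 2.049 z 0.0222
t [11.5 80.4] 96 [0.9942 0.8454 0.014 ] yaw 1.61 z 0.0202
t [418.9 116.8] 33 [ 0.8155 -0.6596  0.014 ] yaw 3.011 z 0.0348
t [408.4 144.7] 56 [ 0.713  -0.6151  0.014 ] yaw -2.856 z 0.026
t [395.6 153.8] 37 [ 0.6808 -0.5676  0.014 ] yaw -2.251 z 0.0222
t [169.8 163.1] 37 [0.6658 0.2487 0.014 ] yaw 2.491 z 0.0167
t [ 54.1 165.3] 26 [0.6677 0.6724 0.014 ] yaw -2.914 z 0.0156
t [ 20.8 195.2] 113 [0.5606 0.79   0.014 ] yaw 2.066 z 0.024
t [417.  225.8] 128 [ 0.4211 -0.627   0.014 ] yaw -2.766 z 0.0247
t [299.  219.4] 74 [ 0.4521 -0.2127  0.014 ] yaw 2.737 z 0.0129
t [167.6 220.4] 71 [0.4584 0.2557 0.014 ] yaw -2.526 z 0.0138
t [ 91.1 255.1] 91 [0.3409 0.5278 0.014 ] yaw -2.024 z 0.0132
t [420.9 265. ] 74 [ 0.2849 -0.6314  0.014 ] yaw -2.775 z 0.0234
t [170.9 264.5] 36 [0.3028 0.2433 0.014 ] yaw 2.937 z 0.0212
t [385.8 283.8] 483 [ 0.2227 -0.5064  0.014 ] yaw 1.735 z 0.0184
t [462.7 298. ] 159 [ 0.1702 -0.7669  0.014 ] yaw 2.973 z 0.0173
t [239.6 332.8] 737 [0.0659 0.0046 0.014 ] yaw -1.584 z 0.0154
s [ 31.7 189.3] 63 [1.3092 0.533  0.014 ] yaw 2.907 z 0.0187
s [ 77.6 208.3] 166 [1.0627 0.3978 0.014 ] yaw 2.116 z 0.0212
s [502.4 234.3] 129 [ 0.1823 -0.7832  0.014 ] yaw 3.059 z 0.0276
s [309.3 245.7] 55 [ 0.4433 -0.2087  0.014 ] yaw 2.747 z 0.0145
s [432.7 261.6] 43 [ 0.1932 -0.4815  0.014 ] yaw 1.174 z 0.0143
s [167.4 295.3] 87 [0.4497 0.2614 0.014 ] yaw -2.541 z 0.0119
s [173.4 336.1] 422 [0.3012 0.2968 0.014 ] yaw 1.41 z 0.0107
s [ 62.8 370.1] 714 [0.3302 0.5551 0.014 ] yaw 1.358 z 0.0108
s [312.6 368. ] 165 [0.0535 0.0509 0.014 ] yaw 2.653 z 0.0266
```

View pics/crop.png

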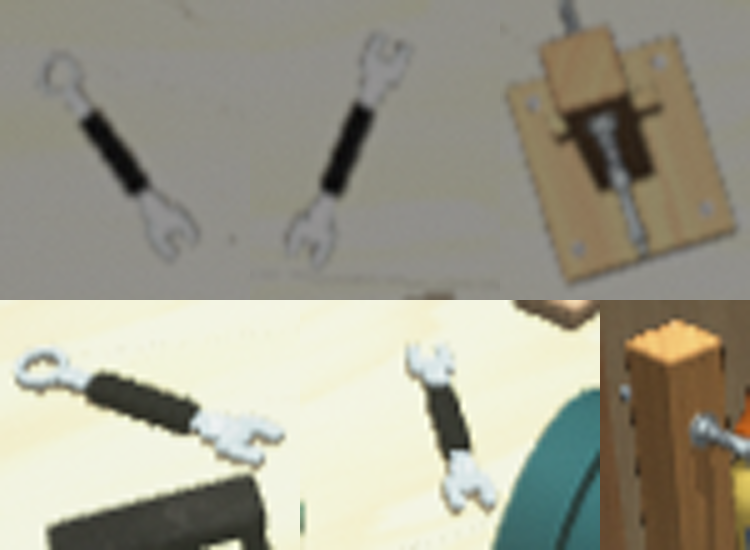

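Run:
```python
from h import *
for n in("top","scene"):
    c=np.load(n+".npz");P=pts(c);g=c["img"].astype(int);ok=c["z_map"]>0
    reg=ok&(abs(P[...,0]-.65)<.2)&(abs(P[...,1]-.05)<.16)
    for lo,hi,nm in((.295,.33,"cap"),(.012,.03,"base")):
        m=(reg&(P[...,2]>lo)&(P[...,2]<hi)).astype(np.uint8)
        k,l,st,ce=cv2.connectedComponentsWithStats(m); i=1+st[1:,4].argmax(); q=P[l==i]
        r=cv2.minAreaRect((q[:,:2]*1000).astype(np.float32)); print(n,nm,len(q),r,np.median(q[:,2]).round(4))
    # hook candidates: grey, elevated
    sat=g.max(2)-g.min(2)
    m=reg&(P[...,2]>.2)&(P[...,2]<.285)&(sat<25)
    q=P[m];print(n,"hook",len(q)); print(np.c_[np.argwhere(m)[:,::-1],(q*1000).round()].astype(int)[:60].tolist())
```

```text
top cap 227 ((668.141845703125, 34.10741424560547), (45.709495544433594, 42.93586730957031), 17.548076629638672) 0.3089
top base 1022 ((668.3187866210938, 34.232444763183594), (149.8585205078125, 129.60647583007812), 16.407182693481445) 0.0195
top hook 159
[[218, 129, 724, 48, 256], [217, 130, 721, 52, 255], [218, 130, 719, 48, 263], [219, 130, 719, 45, 261], [217, 131, 718, 52, 255], [218, 131, 717, 48, 260], [219, 131, 718, 45, 256], [217, 132, 713, 51, 262], [218, 132, 712, 48, 265], [219, 132, 714, 45, 257], [218, 133, 710, 48, 260], [219, 133, 710, 45, 261], [218, 134, 708, 48, 258], [219, 134, 707, 45, 260], [220, 134, 709, 43, 252], [218, 135, 705, 49, 256], [219, 135, 704, 45, 260], [220, 135, 705, 42, 256], [229, 150, 651, 13, 284], [230, 150, 653, 11, 276], [225, 151, 648, 25, 285], [226, 151, 649, 23, 280], [227, 151, 650, 20, 276], [228, 151, 650, 17, 274], [229, 151, 651, 14, 271], [230, 151, 651, 11, 268], [223, 152, 646, 32, 281], [224, 152, 646, 29, 280], [225, 152, 648, 26, 272], [226, 152, 649, 24, 266], [227, 152, 650, 21, 262], [228, 152, 650, 18, 264], [230, 152,
[... 1840 characters left out ...]
 [213, 172, 631, 25, 255], [214, 172, 621, 25, 260], [215, 172, 620, 23, 260], [216, 172, 616, 21, 261], [217, 172, 615, 18, 261], [222, 172, 588, 14, 272], [223, 172, 585, 12, 272], [224, 172, 583, 10, 273], [209, 173, 638, 35, 252], [210, 173, 645, 29, 247], [211, 173, 644, 26, 247], [212, 173, 651, 20, 242], [213, 173, 626, 27, 255], [214, 173, 620, 26, 258], [215, 173, 619, 24, 257], [216, 173, 615, 22, 259], [217, 173, 612, 20, 259], [218, 173, 608, 18, 260], [219, 173, 606, 16, 261], [220, 173, 593, 18, 267], [221, 173, 591, 16, 268], [222, 173, 588, 14, 268], [223, 173, 583, 13, 270], [224, 173, 579, 12, 272], [225, 173, 578, 9, 271], [226, 173, 576, 6, 271], [210, 174, 644, 30, 244]]
```

```bash
cat >> h.py <<'E'
from scipy.spatial.transform import Rotation as R
def rel(s,pos,yaw):
    """slide and spin to bring TCP to pos with tool x at world yaw (tool down)"""
    M=R.from_rotvec(s["eef_rot"]).as_matrix()
    cur=np.arctan2(M[1,0],M[0,0]); d=-((yaw-cur+np.pi)%(2*np.pi)-np.pi)
    return (M.T@(np.array(pos)-s["tool_pos"])/0.5).round(4).tolist(), round(d/2,4), round(cur,4)
E
python3 - <<'E'
from h import *
from plant import readout
s=readout.read_state()
for p in((.47,-.35,.40),(.46,-.05,.40),(.40,.27,.36)): print(rel(s,p,.61))
E
```

```text
([0.6004, -0.4426, 0.0081], np.float64(-0.1085), np.float64(0.3929))
([0.8117, -1.0046, 0.0092], np.float64(-0.1085), np.float64(0.3929))
([0.9459, -1.6416, 0.0905], np.float64(-0.1085), np.float64(0.3929))
```

Request:
apply_moves --increments '[{"slide": [0.6, -0.44, 0], "spin": 0, "grip": -1}, {"slide": [0.6, -0.44, 0], "spin": -0.1, "grip": -1}, {"slide": [0.6, -0.44, 0], "spin": -0.1, "grip": -1}, {"slide": [0.6, -0.44, 0], "spin": -0.1, "grip": -1}, {"slide": [0.6, -0.44, 0], "spin": -0.1, "grip": -1}, {"slide": [0.6, -0.44, 0], "spin": -0.1085, "grip": -1}, {"slide": [0.8, -0.98, 0], "spin": -0.1085, "grip": -1}, {"slide": [0.8, -0.98, 0], "spin": -0.1085, "grip": -1}, {"slide": [0.8, -0.98, 0], "spin": -0.1085, "grip": -1}, {"slide": [0.8, -0.98, 0], "spin": -0.1085, "grip": -1}]'

```text
clock: 1.35
tool_pos: [0.4605, -0.0999, 0.4046]
eef_rot: [-2.997, -0.943, -0.0]
force: [0.1, 0.3, -0.3]
finger_gap: 0.0854
grasp_force: 0.0
```

Run:
```python
from h import *
from plant import readout,imaging
s=readout.read_state();print(s["clock"],s["tool_pos"],s["joint_pos"].round(2),rel(s,(.45,.25,.36),.61))
c=imaging.camera("wrist");print(c["K"].tolist(),c["T_tool_cam"].round(3).tolist())
```

```text
1.35 [ 0.46046998 -0.09991638  0.4046334 ] [ 0.21  0.28 -0.11  2.16  0.05  0.7  -0.89] ([0.3835, -0.5858, 0.0893], np.float64(-0.0002), np.float64(0.6096))
[[266.0080836234542, 0.0, 257.41981140309633], [0.0, 266.0080836234542, 189.3266624443667], [0.0, 0.0, 1.0]] [[0.0, 0.955, 0.297, 0.076], [1.0, -0.0, -0.001, -0.001], [-0.001, 0.297, -0.955, 0.03], [0.0, 0.0, 0.0, 1.0]]
```

Request:
apply_moves --increments '[{"slide": [0.38, -0.58, 0.09], "spin": 0, "grip": -1}, {"slide": [0.38, -0.58, 0.09], "spin": 0, "grip": -1}, {"slide": [0.38, -0.58, 0.09], "spin": 0, "grip": -1}, {"slide": [0.38, -0.58, 0.09], "spin": 0, "grip": -1}, {"slide": [0.38, -0.58, 0.09], "spin": 0, "grip": -1}, {"slide": [0.38, -0.58, 0.09], "spin": 0, "grip": -1}, {"slide": [0.38, -0.58, 0.09], "spin": 0, "grip": -1}, {"slide": [0.38, -0.58, 0.09], "spin": 0, "grip": -1}, {"slide": [0.38, -0.58, 0.09], "spin": 0, "grip": -1}]'

```text
clock: 2.52
tool_pos: [0.4508, 0.2428, 0.3596]
eef_rot: [2.997, 0.939, -0.001]
force: [0.3, -0.7, -0.3]
finger_gap: 0.0857
grasp_force: 0.0
```

```bash
cat >> h.py <<'E'
def wrist():
    from plant import readout,imaging
    s=readout.read_state();c=imaging.camera("wrist")
    T=np.eye(4);T[:3,:3]=R.from_rotvec(s["eef_rot"]).as_matrix();T[:3,3]=s["tool_pos"]
    c["pose"]=T@c["T_tool_cam"];return s,c
E
cat > w.py <<'E'
from h import *
import sys
s,c=wrist();np.savez("w.npz",**c);cv2.imwrite(f"pics/{sys.argv[1]}.png",c["img"][...,::-1])
print(s["clock"],s["tool_pos"])
P=pts(c);g=c["img"].astype(int)
m=((g.max(2)<75)&(P[...,2]<.05)).astype(np.uint8)
k,l,st,ce=cv2.connectedComponentsWithStats(m)
for i in range(1,k):
    if st[i,4]>150:
        yx=np.argwhere(l==i)[:,::-1].astype(np.float32)
        r=cv2.minAreaRect(yx);b=np.array([plane(c,*x,.014) for x in cv2.boxPoints(r)])
        e1,e2=b[1]-b[0],b[2]-b[1];e=e1 if np.linalg.norm(e1)>np.linalg.norm(e2) else e2
        print(ce[i].round(),st[i,4],b.mean(0).round(4),"size",np.linalg.norm(e1).round(4),np.linalg.norm(e2).round(4),"yaw",np.arctan2(e[1],e[0]).round(3),"z",np.median(P[l==i][:,2]).round(4))
E
python3 w.py w1
```

```text
2.525 [0.45084173 0.242822   0.35963911]
[339.   9.] 562 [0.6422 0.2647 0.014 ] size 0.0691 0.0189 yaw -0.963 z 0.0183
[465.  98.] 1426 [0.648  0.0996 0.014 ] size 0.15 0.0118 yaw 0.28 z 0.0111
[ 12. 123.] 1046 [0.3324 0.5143 0.014 ] size 0.0463 0.0448 yaw -0.289 z 0.0109
[505. 126.] 387 [0.6593 0.0446 0.014 ] size 0.0192 0.0442 yaw -2.257 z 0.0304
[251. 157.] 868 [0.4599 0.2588 0.014 ] size 0.0183 0.0701 yaw -2.494 z 0.0142
[ 60. 221.] 233 [0.2528 0.4082 0.014 ] size 0.0027 0.1709 yaw -1.568 z -0.0023
[164. 228.] 1990 [0.3162 0.295  0.014 ] size 0.0397 0.1155 yaw -1.687 z 0.0104
[415. 284.] 331 [ 0.4425 -0.0272  0.014 ] size 0.0188 0.0646 yaw -1.605 z 0.0219
```

View pics/w1.png

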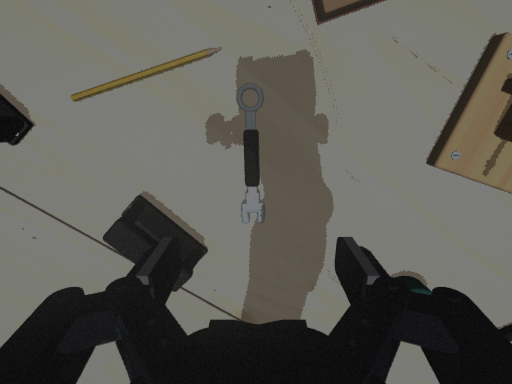

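Run:
```python
from h import *
from plant import readout
s=readout.read_state();c=np.load("w.npz")
r=plane(c,249.5,98,.010);d=r[:2]-np.array([.4599,.2588]);print("ring",r.round(4),np.hypot(*d),np.arctan2(d[1],d[0]))
P=pts(c);q=P[190:295,100:210].reshape(-1,3);q=q[(q[:,2]>.015)&(q[:,2]<.1)];print("bracket",np.percentile(q,[2,98],axis=0))
for z in(.23,.176):print(rel(s,(.4602,.2588,z),.648))
```

```text
ring [0.5149 0.2992 0.01  ] 0.06828086927601719 0.6336410658552356
bracket [[0.29698344 0.24439849 0.02023834]
 [0.33352699 0.34563104 0.0703608 ]]
([0.0336, -0.0156, 0.2594], np.float64(-0.0205), np.float64(0.607))
([0.0337, -0.0157, 0.3674], np.float64(-0.0205), np.float64(0.607))
```

Request:
apply_moves --increments '[{"slide": [0.034, -0.016, 0.1], "spin": -0.018, "grip": -1}, {"slide": [0.034, -0.016, 0.2], "spin": -0.018, "grip": -1}, {"slide": [0.034, -0.016, 0.28], "spin": -0.018, "grip": -1}, {"slide": [0.034, -0.016, 0.33], "spin": -0.018, "grip": -1}, {"slide": [0.034, -0.016, 0.355], "spin": -0.018, "grip": -1}, {"slide": [0.034, -0.016, 0.367], "spin": -0.018, "grip": -1}, {"slide": [0.034, -0.016, 0.367], "spin": -0.018, "grip": -1}]'

```text
clock: 3.45
tool_pos: [0.4603, 0.2609, 0.1766]
eef_rot: [-2.979, -0.996, -0.001]
force: [0.2, -0.4, 0.9]
finger_gap: 0.0856
grasp_force: 0.0
```

Run:
```python
from h import *
s,c=wrist();print(s["clock"],s["tool_pos"],s["force"],rel(s,s["tool_pos"],.643));cv2.imwrite("pics/w2.png",c["img"][...,::-1])
```

```text
3.45 [0.46026563 0.26085234 0.17664668] [ 0.19022326 -0.36575995  0.92282845] ([0.0, 0.0, 0.0], np.float64(0.0011), np.float64(0.6453))
```

View pics/w2.png

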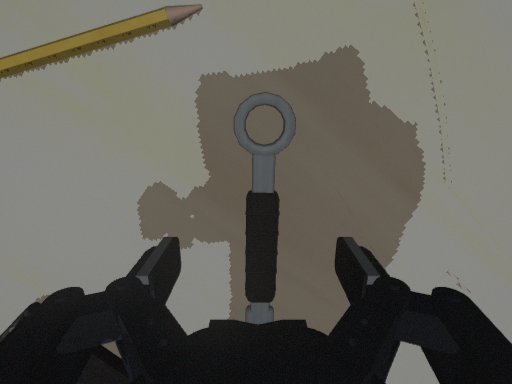

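Request:
apply_moves --increments '[{"slide": [0, 0, 0.002], "spin": 0, "grip": 0.0}, {"slide": [0, 0, 0.002], "spin": 0, "grip": 1}, {"slide": [0, 0, 0.002], "spin": 0, "grip": 1}, {"slide": [0, 0, 0.002], "spin": 0, "grip": 1}, {"slide": [0, 0, 0.002], "spin": 0, "grip": 1}, {"slide": [0, 0, 0.002], "spin": 0, "grip": 1}, {"slide": [0, 0, 0.002], "spin": 0, "grip": 1}, {"slide": [0, 0, 0.002], "spin": 0, "grip": 1}]'

```text
clock: 4.5
tool_pos: [0.4601, 0.2609, 0.1756]
eef_rot: [2.979, 0.997, 0.001]
force: [-0.1, -0.8, 5.7]
finger_gap: 0.0165
grasp_force: 59.6
```

Run:
```python
from h import *
from plant import readout
s=readout.read_state();print(s["clock"],s["tool_pos"],s["force"],s["torque"],s["grasp_force"],s["finger_gap"],rel(s,s["tool_pos"],.643))
```

```text
4.5 [0.46007691 0.26089655 0.17563098] [-0.10085731 -0.76499826  5.71284838] [-0.14489298  0.0610884   0.04618034] 59.59176957607269 0.016460202679814684 ([0.0, 0.0, 0.0], np.float64(0.0014), np.float64(0.6458))
```

Run:
```python
from h import *
from plant import readout
s=readout.read_state();print(rel(s,(.449,-.029,.4176),.285))
```

```text
([-0.3665, 0.4499, -0.4839], np.float64(0.1804), np.float64(0.6458))
```

Request:
apply_moves --increments '[{"slide": [0, 0, -0.04], "spin": 0, "grip": 1}, {"slide": [0, 0, -0.12], "spin": 0, "grip": 1}, {"slide": [0, 0, -0.24], "spin": 0, "grip": 1}, {"slide": [0, 0, -0.36], "spin": 0, "grip": 1}, {"slide": [0, 0, -0.46], "spin": 0, "grip": 1}, {"slide": [0, 0, -0.484], "spin": 0, "grip": 1}, {"slide": [0, 0, -0.484], "spin": 0, "grip": 1}]'

```text
clock: 5.38
tool_pos: [0.4597, 0.2607, 0.4171]
eef_rot: [2.979, 0.997, 0.0]
force: [-0.6, 0.7, -2.8]
finger_gap: 0.0164
grasp_force: 58.9
```

Request:
apply_moves --increments '[{"slide": [-0.04, 0.05, 0], "spin": 0.02, "grip": 1}, {"slide": [-0.1, 0.12, 0], "spin": 0.05, "grip": 1}, {"slide": [-0.16, 0.2, 0], "spin": 0.08, "grip": 1}, {"slide": [-0.22, 0.27, 0], "spin": 0.11, "grip": 1}, {"slide": [-0.28, 0.34, 0], "spin": 0.14, "grip": 1}, {"slide": [-0.33, 0.4, 0], "spin": 0.165, "grip": 1}, {"slide": [-0.36, 0.44, 0], "spin": 0.18, "grip": 1}, {"slide": [-0.3665, 0.45, 0], "spin": 0.1804, "grip": 1}, {"slide": [-0.3665, 0.45, 0], "spin": 0.1804, "grip": 1}, {"slide": [-0.3665, 0.45, 0], "spin": 0.1804, "grip": 1}]'

```text
clock: 6.62
tool_pos: [0.449, -0.0277, 0.4167]
eef_rot: [-3.108, -0.45, 0.002]
force: [0.6, 0.5, -1.7]
finger_gap: 0.0165
grasp_force: 58.9
```

Run:
```python
from h import *
s,c=wrist();np.savez("w3.npz",**c);cv2.imwrite("pics/w3.png",c["img"][...,::-1])
print(s["clock"],s["tool_pos"],s["force"],rel(s,s["tool_pos"],.285))
P=pts(c);ok=c["z_map"]>0;reg=ok&(abs(P[...,0]-.65)<.2)&(abs(P[...,1]-.05)<.16)
for lo,hi,nm in((.295,.33,"cap"),(.012,.03,"base")):
    q=P[reg&(P[...,2]>lo)&(P[...,2]<hi)]
    if len(q)>20:print(nm,len(q),cv2.minAreaRect((q[:,:2]*1000).astype(np.float32)),np.median(q[:,2]))
```

```text
6.625 [ 0.44903123 -0.02766174  0.41665094] [ 0.6162235   0.52126844 -1.65241645] ([0.0, 0.0, 0.0], np.float64(0.0013), np.float64(0.2876))
cap 15282 ((457.6161804199219, -36.7083625793457), (25.652135848999023, 97.86631774902344), 8.88983154296875) 0.3187113991281165
base 4522 ((541.19384765625, -1.670928955078125), (200.32861328125, 130.22813415527344), 16.417272567749023) 0.020529192439747018
```

View pics/w3.png

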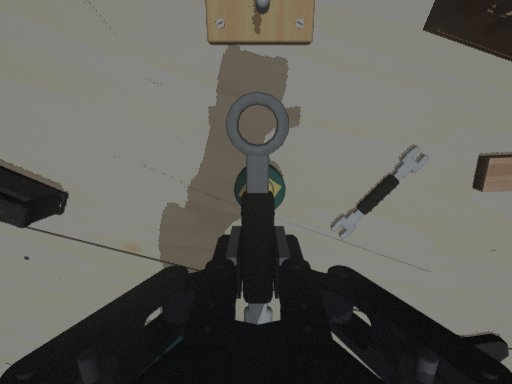

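Run:
```python
from h import *
c=np.load("w3.npz");P=pts(c)
a,b=plane(c,208,43,.02),plane(c,313,43,.02);e=a-b;print("front",a.round(4),b.round(4),np.linalg.norm(e),"yaw",np.arctan2(e[1],e[0])-np.pi/2)
x=np.array([np.cos(.286),np.sin(.286)]);y=np.array([-x[1],x[0]])
C=(a+b)[:2]/2+.075*x;print("post C",C)
def pf(p):d=p[...,:2]-C;return np.stack([d@x,d@y,p[...,2]],-1)
g=c["img"]
# hook pixels at the top rows
m=np.zeros(g.shape[:2],bool);m[:20,245:280]=1;m&=P[...,2]>.2
q=pf(P[m]);print("hook",len(q));
print(np.c_[np.argwhere(m)[:,::-1],(q*1000)].round().astype(int)[::6].tolist())
m=np.zeros(g.shape[:2],bool);m[85:165,215:300]=1;m&=(P[...,2]>.2)
q=pf(P[m]);print("ring",len(q),q.min(0),q.max(0),np.median(q,0))
v,u=np.nonzero(m&(np.arange(384)[:,None]<150));print("ring px",u.min(),u.max(),v.min())
o=plane(c,(u.min()+u.max())/2,v.min()+ (u.max()-u.min())/2,.249);print("ring centre",o,pf(o))
# grip direction px
m=np.zeros(g.shape[:2],bool);m[200:225,225:290]=1;m&=g.max(2)<50
for r in(205,215,222):
  w=np.nonzero(m[r])[0];print(r,w.min(),w.max())
print("TCP pf",pf(np.array([.449,-.0277,.4167])))
```

```text
front [0.5751 0.0745 0.02  ] [ 0.6118 -0.0495  0.02  ] 0.12926996880873753 yaw 0.2878280070827475
post C [0.66543735 0.03367808]
hook 178
[[256, 0, -101, 4, 239], [262, 0, -102, 2, 241], [268, 0, -101, -1, 239], [260, 1, -102, 2, 240], [266, 1, -102, 0, 240], [258, 2, -102, 3, 239], [264, 2, -103, 1, 241], [256, 3, -102, 4, 239], [262, 3, -103, 1, 240], [268, 3, -102, -1, 238], [260, 4, -103, 2, 239], [266, 4, -102, 0, 237], [258, 5, -103, 3, 237], [264, 5, -103, 1, 239], [256, 6, -102, 4, 233], [262, 6, -104, 1, 239], [268, 6, -103, -1, 237], [260, 7, -104, 2, 238], [266, 7, -103, -1, 237], [258, 8, -103, 3, 235], [264, 8, -104, 0, 236], [257, 9, -103, 4, 231], [263, 9, -104, 1, 236], [257, 10, -102, 4, 229], [263, 10, -104, 1, 234], [258, 11, -103, 3, 230], [264, 11, -104, 0, 233], [260, 12, -104, 2, 231], [266, 12, -104, -1, 230], [263, 13, -104, 1, 230]]
ring 2222 [-0.17821312 -0.01200435  0.2463466 ] [-0.14291782  0.01942328  0.38626295] [-0.15933087  0.00359656  0.25118806]
ring px 215 289 87
ring centre [ 0.51209714 -0.00489796  0.249     ] [-0.15799449  0.00625079  0.249     ]
205 241 274
215 241 273
222 242 273
TCP pf [-0.22496147  0.00217574  0.4167    ]
```

Request:
apply_moves --increments '[{"slide": [0, 0.004, -0.002], "spin": 0, "grip": 1}, {"slide": [0.02, 0.004, -0.002], "spin": 0, "grip": 1}, {"slide": [0.04, 0.004, -0.002], "spin": 0, "grip": 1}, {"slide": [0.06, 0.004, -0.002], "spin": 0, "grip": 1}, {"slide": [0.075, 0.004, -0.002], "spin": 0, "grip": 1}, {"slide": [0.08, 0.004, -0.002], "spin": 0, "grip": 1}, {"slide": [0.08, 0.004, -0.002], "spin": 0, "grip": 1}]'

```text
clock: 7.55
tool_pos: [0.488, -0.0197, 0.4181]
eef_rot: [-3.11, -0.446, 0.001]
force: [0.1, 0.1, -1.6]
finger_gap: 0.0166
grasp_force: 58.9
```

```bash
cat > st.py <<'E'
from h import *
from plant import readout
C=np.array([.66544,.03368]);x=np.array([np.cos(.287),np.sin(.287)]);y=np.array([-x[1],x[0]])
s=readout.read_state();d=s["tool_pos"][:2]-C;f=s["force"]
print("t",s["clock"],"post xy",(d@x).round(4),(d@y).round(4),"z",s["tool_pos"][2].round(4),"F",(f[:2]@x).round(2),(f[:2]@y).round(2),f[2].round(2),"T",s["torque"].round(2),"yaw",rel(s,s["tool_pos"],0)[2],s["finger_gap"].round(4))
E
python3 st.py
python3 - <<'E'
from h import *
s,c=wrist();np.savez("w4.npz",**c);cv2.imwrite("pics/w4.png",c["img"][...,::-1])
E
```

```text
Traceback (most recent call last):
  File "st.py", line 5, in <module>
    print("t",s["clock"],"post xy",(d@x).round(4),(d@y).round(4),"z",s["tool_pos"][2].round(4),"F",(f[:2]@x).round(2),(f[:2]@y).round(2),f[2].round(2),"T",s["torque"].round(2),"yaw",rel(s,s["tool_pos"],0)[2],s["finger_gap"].round(4))
                                                                                                                                                                                                                ^^^^^^^^^^^^^^^^^^^^^
AttributeError: 'float' object has no attribute 'round'
```

View pics/w4.png

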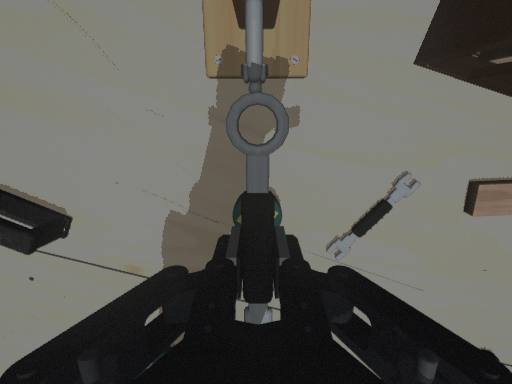

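```bash
sed -i 's/rel(s,s\["tool_pos"\],0)\[2\],s\["finger_gap"\].round(4)/rel(s,s["tool_pos"],0)[2],s["finger_gap"]/' st.py; python3 st.py
```

```text
t 7.6 post xy -0.1856 -0.001 z 0.418 F -0.28 0.6 -1.52 T [0.03 0.03 0.03] yaw 0.2849 0.01627175245423428
```

Request:
apply_moves --increments '[{"slide": [0.005, -0.002, 0], "spin": 0, "grip": 1}, {"slide": [0.01, -0.002, 0], "spin": 0, "grip": 1}, {"slide": [0.015, -0.002, 0], "spin": 0, "grip": 1}, {"slide": [0.02, -0.002, 0], "spin": 0, "grip": 1}, {"slide": [0.02, -0.002, 0], "spin": 0, "grip": 1}]'

```text
clock: 8.22
tool_pos: [0.4969, -0.016, 0.4179]
eef_rot: [3.11, 0.446, -0.003]
force: [-2.6, 0.1, -0.7]
finger_gap: 0.0162
grasp_force: 58.9
```

```bash
python3 st.py
```

```text
t 8.225 post xy -0.1757 0.0 z 0.4179 F -2.43 0.87 -0.66 T [-0.15  0.46  0.02] yaw 0.2849 0.016217921837157267
```

Request:
apply_moves --increments '[{"slide": [0.006, 0, 0], "spin": 0, "grip": 1}, {"slide": [0.012, 0, 0], "spin": 0, "grip": 1}, {"slide": [0.018, 0, 0], "spin": 0, "grip": 1}, {"slide": [0.024, 0, 0], "spin": 0, "grip": 1}, {"slide": [0.024, 0, 0], "spin": 0, "grip": 1}]'

```text
clock: 8.85
tool_pos: [0.5095, -0.0123, 0.4181]
eef_rot: [-3.11, -0.447, -0.002]
force: [-0.1, 0.4, -4.3]
finger_gap: 0.0162
grasp_force: 58.6
```

```bash
python3 st.py
```

```text
t 8.85 post xy -0.1626 0.0001 z 0.4181 F -0.01 0.44 -4.28 T [-0.12  0.38  0.03] yaw 0.2853 0.016223094050491528
```

Request:
apply_moves --increments '[{"slide": [0.005, 0, 0], "spin": 0, "grip": 1}, {"slide": [0.01, 0, 0], "spin": 0, "grip": 1}, {"slide": [0.014, 0, 0], "spin": 0, "grip": 1}, {"slide": [0.014, 0, 0], "spin": 0, "grip": 1}]'

```text
clock: 9.35
tool_pos: [0.5165, -0.0102, 0.4185]
eef_rot: [-3.11, -0.447, -0.005]
force: [0.4, 1.0, -3.6]
finger_gap: 0.016
grasp_force: 58.6
```

```bash
python3 st.py
```

```text
t 9.35 post xy -0.1553 0.0 z 0.4185 F 0.65 0.9 -3.57 T [ 0.02  0.07 -0.04] yaw 0.2853 0.016001118583903046
```

Request:
apply_moves --increments '[{"slide": [0.002, 0, 0.001], "spin": 0, "grip": 1}, {"slide": [0.004, 0, 0.001], "spin": 0, "grip": 1}, {"slide": [0.004, 0, 0.001], "spin": 0, "grip": 1}]'

```text
clock: 9.72
tool_pos: [0.5175, -0.01, 0.4177]
eef_rot: [-3.11, -0.446, -0.0]
force: [-0.1, -0.2, -4.0]
finger_gap: 0.0161
grasp_force: 58.6
```

```bash
python3 st.py
```

```text
t 9.725 post xy -0.1542 0.0 z 0.4177 F -0.19 -0.17 -4.03 T [-0.07  0.28 -0.04] yaw 0.2851 0.01609052708570716
```

Request:
apply_moves --increments '[{"slide": [0.002, 0, 0], "spin": 0, "grip": 1}, {"slide": [0.003, 0, 0], "spin": 0, "grip": 1}, {"slide": [0.003, 0, 0], "spin": 0, "grip": 1}]'

```text
clock: 10.1
tool_pos: [0.5189, -0.0096, 0.4177]
eef_rot: [-3.11, -0.446, -0.0]
force: [-0.2, -0.1, -4.2]
finger_gap: 0.0164
grasp_force: 58.7
```

```bash
python3 st.py
```

```text
t 10.1 post xy -0.1528 -0.0 z 0.4177 F -0.27 -0.07 -4.23 T [-0.1   0.28  0.01] yaw 0.285 0.01640571178245682
```

Request:
apply_moves --increments '[{"slide": [0.002, 0, 0], "spin": 0, "grip": 1}, {"slide": [0.004, 0, 0], "spin": 0, "grip": 1}, {"slide": [0.004, 0, 0], "spin": 0, "grip": 1}]'

```text
clock: 10.48
tool_pos: [0.52, -0.0093, 0.4173]
eef_rot: [3.11, 0.446, -0.004]
force: [-4.5, -1.3, -1.5]
finger_gap: 0.0158
grasp_force: 58.8
```

```bash
python3 st.py
```

```text
t 10.475 post xy -0.1516 -0.0001 z 0.4173 F -4.72 0.08 -1.5 T [-0.26  0.99  0.01] yaw 0.2848 0.015832676761550722
```

Request:
apply_moves --increments '[{"slide": [0.002, 0, 0], "spin": 0, "grip": 1}, {"slide": [0.003, 0, 0], "spin": 0, "grip": 1}, {"slide": [0.003, 0, 0], "spin": 0, "grip": 1}]'

```text
clock: 10.85
tool_pos: [0.5206, -0.0092, 0.4171]
eef_rot: [3.11, 0.445, -0.009]
force: [-6.3, -3.0, -0.5]
finger_gap: 0.0163
grasp_force: 59.0
```

```bash
python3 st.py
```

```text
t 10.85 post xy -0.151 -0.0001 z 0.4171 F -6.91 -1.08 -0.47 T [-0.48  1.43  0.01] yaw 0.2846 0.016347084471354894
```

Request:
apply_moves --increments '[{"slide": [-0.01, 0, 0], "spin": 0, "grip": 1}, {"slide": [-0.02, 0, 0], "spin": 0, "grip": 1}, {"slide": [-0.028, 0, 0], "spin": 0, "grip": 1}, {"slide": [-0.031, 0, 0], "spin": 0, "grip": 1}, {"slide": [-0.031, 0, 0], "spin": 0, "grip": 1}]'

```text
clock: 11.48
tool_pos: [0.5067, -0.0132, 0.4174]
eef_rot: [3.11, 0.446, -0.003]
force: [-1.3, -0.7, -3.9]
finger_gap: 0.0163
grasp_force: 58.7
```

```bash
python3 st.py
```

```text
t 11.475 post xy -0.1655 0.0 z 0.4174 F -1.47 -0.25 -3.94 T [-0.1   0.51 -0.01] yaw 0.2849 0.01631437408787806
```

Request:
apply_moves --increments '[{"slide": [-0.002, 0, 0.006], "spin": 0, "grip": 1}, {"slide": [-0.002, 0, 0.012], "spin": 0, "grip": 1}, {"slide": [-0.002, 0, 0.02], "spin": 0, "grip": 1}, {"slide": [-0.002, 0, 0.02], "spin": 0, "grip": 1}]'

```text
clock: 11.98
tool_pos: [0.5067, -0.013, 0.4072]
eef_rot: [-3.109, -0.447, -0.0]
force: [-1.4, 0.3, -5.5]
finger_gap: 0.0161
grasp_force: 58.7
```

```bash
python3 st.py
```

```text
t 11.975 post xy -0.1655 0.0002 z 0.4072 F -1.28 0.65 -5.45 T [-0.07  0.25  0.04] yaw 0.2854 0.016075364838885157
```

Request:
apply_moves --increments '[{"slide": [-0.002, 0, 0.006], "spin": 0, "grip": 1}, {"slide": [-0.002, 0, 0.012], "spin": 0, "grip": 1}, {"slide": [-0.002, 0, 0.017], "spin": 0, "grip": 1}, {"slide": [-0.002, 0, 0.017], "spin": 0, "grip": 1}]'

```text
clock: 12.48
tool_pos: [0.5057, -0.0135, 0.3992]
eef_rot: [3.11, 0.446, 0.001]
force: [0.7, -0.0, -1.4]
finger_gap: 0.0164
grasp_force: 59.0
```

```bash
python3 st.py
```

```text
t 12.475 post xy -0.1666 -0.0001 z 0.3992 F 0.71 -0.21 -1.4 T [ 0.01  0.03 -0.02] yaw 0.285 0.016369249880936257
```

Request:
apply_moves --increments '[{"slide": [0, 0, 0.004], "spin": 0, "grip": 1}, {"slide": [0, 0, 0.008], "spin": 0, "grip": 1}, {"slide": [0, 0, 0.01], "spin": 0, "grip": 1}, {"slide": [0, 0, 0.01], "spin": 0, "grip": 1}]'

```text
clock: 12.98
tool_pos: [0.5054, -0.0135, 0.3941]
eef_rot: [-3.11, -0.446, 0.0]
force: [-0.0, 0.2, -2.0]
finger_gap: 0.0161
grasp_force: 59.0
```

```bash
python3 st.py
```

```text
t 12.975 post xy -0.1669 0.0 z 0.3941 F 0.03 0.24 -2.03 T [-0.02  0.03  0.02] yaw 0.2851 0.01613506301487059
```

Request:
apply_moves --increments '[{"slide": [0, 0, 0.002], "spin": 0, "grip": 1}, {"slide": [0, 0, 0.004], "spin": 0, "grip": 1}, {"slide": [0, 0, 0.004], "spin": 0, "grip": 1}]'

```text
clock: 13.35
tool_pos: [0.5055, -0.0135, 0.3921]
eef_rot: [3.11, 0.446, -0.0]
force: [-0.9, 0.7, -0.9]
finger_gap: 0.0161
grasp_force: 59.0
```

```bash
python3 st.py;python3 - <<'E'
from h import *
from plant import imaging
s,c=wrist();t=imaging.camera("scene")
a=cv2.resize(c["img"][40:190,180:340,::-1],None,fx=2.5,fy=2.5,interpolation=2)
b=cv2.resize(t["img"][135:210,185:265,::-1],None,fx=5,fy=5,interpolation=2)
cv2.imwrite("pics/in.png",np.hstack([a,b]))
E
```

```text
t 13.35 post xy -0.1668 0.0 z 0.3921 F -0.67 0.98 -0.89 T [ 0.02 -0.01 -0.04] yaw 0.2851 0.016107154579190517
```

View pics/in.png

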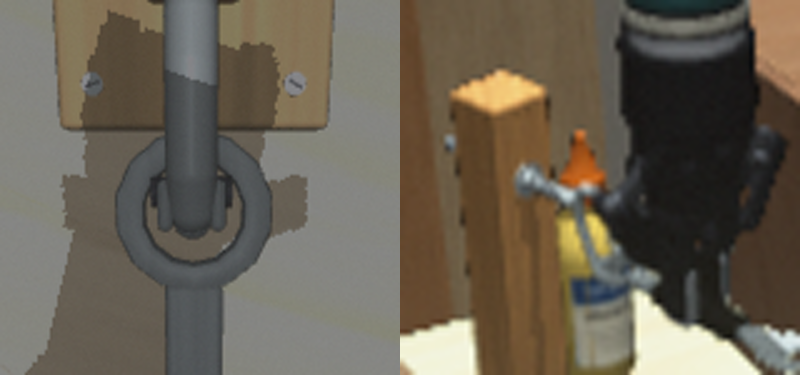

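Request:
apply_moves --increments '[{"slide": [0, 0, 0.002], "spin": 0, "grip": 1}, {"slide": [0, 0, 0.004], "spin": 0, "grip": 1}, {"slide": [0, 0, 0.004], "spin": 0, "grip": 1}]'

```text
clock: 13.82
tool_pos: [0.5055, -0.0135, 0.3905]
eef_rot: [3.11, 0.446, 0.001]
force: [-1.9, 0.1, 1.6]
finger_gap: 0.0162
grasp_force: 59.5
```

```bash
python3 st.py
```

```text
t 13.825 post xy -0.1667 -0.0 z 0.3905 F -1.78 0.63 1.64 T [ 0.06 -0.05  0.06] yaw 0.285 0.01621764491825499
```

Request:
apply_moves --increments '[{"slide": [0, 0, 0], "spin": 0, "grip": -1}, {"slide": [0, 0, 0], "spin": 0, "grip": -1}, {"slide": [0, 0, 0], "spin": 0, "grip": -1}, {"slide": [0, 0, 0], "spin": 0, "grip": -1}, {"slide": [0, 0, -0.06], "spin": 0, "grip": -1}, {"slide": [-0.04, 0, -0.16], "spin": 0, "grip": -1}, {"slide": [-0.1, 0, -0.2], "spin": 0, "grip": -1}, {"slide": [-0.12, 0, -0.2], "spin": 0, "grip": -1}, {"slide": [-0.12, 0, -0.2], "spin": 0, "grip": -1}]'

```text
clock: 14.95
tool_pos: [0.4472, -0.0305, 0.4895]
eef_rot: [-3.11, -0.446, 0.001]
force: [-0.4, 1.1, 0.3]
finger_gap: 0.0853
grasp_force: 0.0
```

Request:
apply_moves --increments '[{"slide": [0, 0, 0], "spin": 0, "grip": -1}, {"slide": [0, 0, 0], "spin": 0, "grip": -1}, {"slide": [0, 0, 0], "spin": 0, "grip": -1}, {"slide": [0, 0, 0], "spin": 0, "grip": -1}, {"slide": [0, 0, 0], "spin": 0, "grip": -1}, {"slide": [0, 0, 0], "spin": 0, "grip": -1}, {"slide": [0, 0, 0], "spin": 0, "grip": -1}, {"slide": [0, 0, 0], "spin": 0, "grip": -1}, {"slide": [0, 0, 0], "spin": 0, "grip": -1}, {"slide": [0, 0, 0], "spin": 0, "grip": -1}]'

```text
clock: 16.2
tool_pos: [0.4478, -0.0304, 0.4902]
eef_rot: [3.11, 0.446, 0.0]
force: [-0.2, -0.1, -0.1]
finger_gap: 0.0856
grasp_force: 0.0
```

Run:
```python
from h import *
from plant import imaging
s,c=wrist();t=imaging.camera("scene");np.savez("end1.npz",**t)
a=cv2.resize(c["img"][0:150,180:340,::-1],None,fx=2.5,fy=2.5,interpolation=2)
b=cv2.resize(t["img"][150:225,190:270,::-1],None,fx=5,fy=5,interpolation=2)
cv2.imwrite("pics/end1.png",np.hstack([a,b]));print(s["clock"],s["force"],s["tool_pos"])
```

```text
16.2 [-0.1784966  -0.06769334 -0.14881303] [ 0.44784165 -0.03039554  0.49021997]
```

View pics/end1.png

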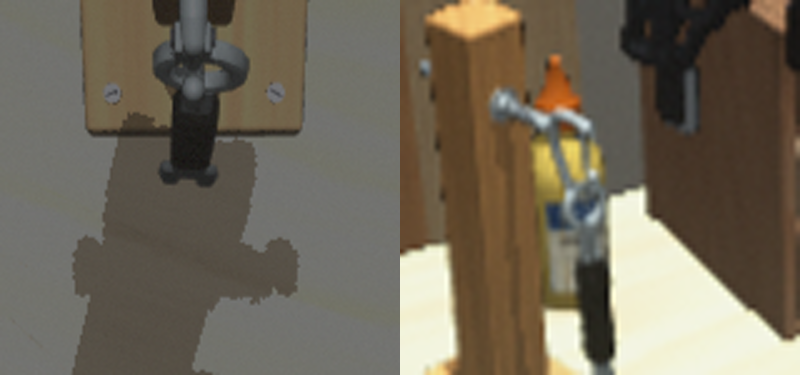

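Hanging from the hook by its ring, grip below it. I'll wait for the swing to die out and check stillness by comparing frames.

Request:
apply_moves --increments '[{"slide": [0, 0, 0], "spin": 0, "grip": -1}, {"slide": [0, 0, 0], "spin": 0, "grip": -1}, {"slide": [0, 0, 0], "spin": 0, "grip": -1}, {"slide": [0, 0, 0], "spin": 0, "grip": -1}, {"slide": [0, 0, 0], "spin": 0, "grip": -1}, {"slide": [0, 0, 0], "spin": 0, "grip": -1}, {"slide": [0, 0, 0], "spin": 0, "grip": -1}, {"slide": [0, 0, 0], "spin": 0, "grip": -1}, {"slide": [0, 0, 0], "spin": 0, "grip": -1}, {"slide": [0, 0, 0], "spin": 0, "grip": -1}]'

```text
clock: 17.55
tool_pos: [0.4479, -0.0304, 0.4902]
eef_rot: [3.11, 0.446, -0.0]
force: [0.5, -0.4, 1.0]
finger_gap: 0.0854
grasp_force: 0.0
```

Request:
apply_moves --increments '[{"slide": [0, 0, 0], "spin": 0, "grip": -1}, {"slide": [0, 0, 0], "spin": 0, "grip": -1}, {"slide": [0, 0, 0], "spin": 0, "grip": -1}, {"slide": [0, 0, 0], "spin": 0, "grip": -1}, {"slide": [0, 0, 0], "spin": 0, "grip": -1}, {"slide": [0, 0, 0], "spin": 0, "grip": -1}, {"slide": [0, 0, 0], "spin": 0, "grip": -1}, {"slide": [0, 0, 0], "spin": 0, "grip": -1}, {"slide": [0, 0, 0], "spin": 0, "grip": -1}, {"slide": [0, 0, 0], "spin": 0, "grip": -1}]'

```text
clock: 18.8
tool_pos: [0.4479, -0.0304, 0.4902]
eef_rot: [3.11, 0.446, 0.0]
force: [-0.0, -0.6, 0.6]
finger_gap: 0.0852
grasp_force: 0.0
```

```bash
cat > still.py <<'E'
from h import *
from plant import imaging,readout
w=lambda:imaging.camera("wrist")["img"][0:100,230:290].astype(float)
F=[w() for _ in range(14)]   # 0.7 s
print(readout.read_state()["clock"],[np.abs(f-F[0]).mean().round(2) for f in F])
for f in F[::2]:
    m=f[30:90].max(2)<45; v,u=np.nonzero(m);print(m.sum(),u.mean().round(2),v.mean().round(2))
E
python3 still.py
```

```text
19.5 [np.float64(0.0), np.float64(1.27), np.float64(1.28), np.float64(1.26), np.float64(1.27), np.float64(1.29), np.float64(1.27), np.float64(1.29), np.float64(1.29), np.float64(1.27), np.float64(1.28), np.float64(1.27), np.float64(1.27), np.float64(1.27)]
437 26.26 17.52
436 26.49 17.36
438 26.4 17.36
431 26.48 17.39
431 26.39 17.37
436 26.57 17.35
440 26.49 17.37
```

Run:
```python
from h import *
from plant import imaging
s,c=wrist();t=imaging.camera("scene")
a=cv2.resize(c["img"][0:100,220:300,::-1],None,fx=5,fy=5,interpolation=2)
b=cv2.resize(t["img"][160:210,200:240,::-1],None,fx=10,fy=10,interpolation=2)
cv2.imwrite("pics/end2.png",np.hstack([a,b]))
```

```text
(no output)
```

View pics/end2.png

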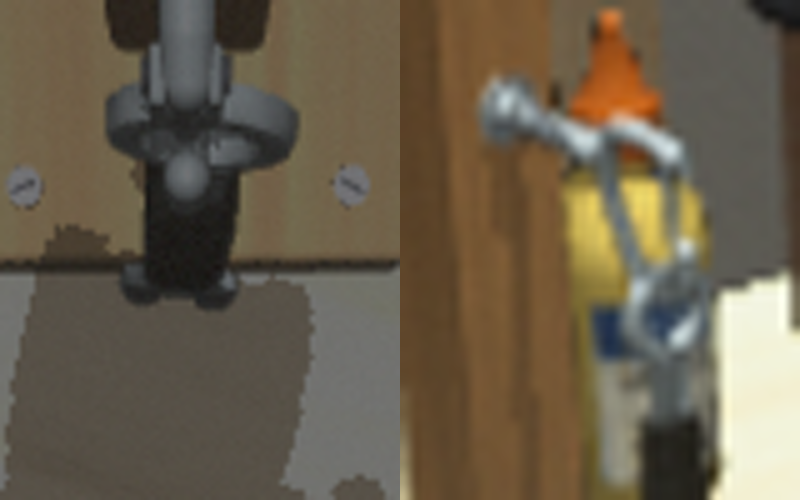

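The scene crop shows the gate bar hanging straight down to the tip, at about (675,200), so it is shut. The ring is threaded on the bowl and the spanner hangs still.

```bash
python3 -c "
from plant import bot
print(bot.finish_job())"
```

```text
the job is handed in; nothing more can be done
None
```

The ring spanner hangs still from the snap hook with the gate shut, the arm stands clear, the other things were not touched, and the job is handed in at about 20 s.

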